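Round jack pad back to its slot, cover shut

TASK

The round rubber jack pad has been left out on the shelf: slide it along the shelf, without lifting it, all the way back against the rear wall of its own slot in the parts cubby, the slot whose floor label shows a round shape. Then slide the clear acrylic door fully shut over the slots. Leave everything else where it is.

Things in the scene. Friction and masses are not known exactly. Their poses are not given: they have to be found in the camera images.
- pad: The round jack pad to put away: a plain black rubber disc, 76 mm in diameter and 30 mm tall, about 0.18 kg, lying flat on the shelf in front of the cubby. Origin: centre of its underside; z up.
- cubby: Fixed plywood cubby, 308 mm wide, 186 deep, 40 high. Origin: middle of its mouth, on the shelf; x points into the slots, y left, z up. Three slots centred at y = -100, 0, +100 mm, each 92 wide between 8 mm walls, 84 deep from mouth to rear wall (x = 84), open in front and (door open) above; floor is the bare shelf, no sill. Behind: closed box to x = 186. Slot labels swap between starts.
- mark_round: The flat label on the floor of one slot: white plate 80 x 88 mm, 1 mm, with a dark round shape of 72 mm: the pad's own slot. Origin: the place of the pad's centre when it is fully home against the rear wall, at shelf height, in the middle of the slot's width; axes as the cubby's (x into the slot).
- mark_square: The same kind of label with a dark square, 66 mm, in the square block's slot (under the block). Origin and axes as for the round label.
- mark_cross: The same kind of label with a dark cross, 68 mm, in a slot that is empty because its tool is in use; it stays empty. Origin and axes as for the round label.
- door (a joint): The clear acrylic door that slides level over the top of the slots, along the cubby's x: 0 = fully shut (its front edge flush with the mouth), 0.09 m = fully open (parked over the rear box). The panel is 88 x 300 x 5 mm, its underside 41 mm and its top 46 mm above the shelf; it moves with about 2 N and stays where it is left.
- door_rib (a point): Middle of the top edge of the door's upright aluminium grip rib, 76 mm above the shelf. The rib is 90 mm long (along the cubby's y), 10 mm thick (x), stands 30 mm above the panel, 15 mm behind the door's front edge; it can be pinched, or pushed from behind by a fingertip.
- block: A black rubber square jack block, 70 x 70 x 30 mm, already in its own slot; leave it there. Origin: centre of its underside.
- mug: White ceramic mug, 82 mm wide, 95 mm high, handle at its +y, left of the cubby; leave. Origin: centre of its underside.
- funnel: Aluminium funnel standing mouth down, 120 mm wide, 125 mm high, left of the cubby; leave. Origin: centre of its underside.
- scraper: Grey plastic ice scraper lying flat, 190 mm long (handle end at x = -110 mm, blade edge at x = +80 mm), 100 mm wide, 22 mm high, right of the pad; leave. Origin: on its underside near its middle.
- wiper: Black wiper arm with rubber edge lying flat along the left side of the cubby, 450 mm long along its x, 30 mm wide, 22 mm high; leave. Origin: on its underside near its middle.
- can: Grey metal spray can standing, 66 mm wide, 160 mm high, right of the cubby; leave. Origin: centre of its underside.
- jug: Closed blue plastic washer jug, 140 x 170 mm, 275 mm high, 2.5 kg, at the far right; leave. Origin: centre of its underside.
There are look-alikes about, which are no part of the job. Leave any yellow look-alike of the pad alone.

How it is judged:
By the outcome, as a careful person would: the job done as asked, in the order asked, and still so for the second after the job is handed in, with the robot touching nothing.
It also fails if it takes over 58 s, if anything falls off the work surface, if the arm or the gripper's body presses on something with over 40 N, if the wrist force passes 120 N, or if a joint passes its speed limit or range.

ROBOT

A 6-joint arm with a two-finger parallel gripper is mounted at the origin on the work surface. World frame = base frame: x ahead of the robot, y to its left, z up, the work surface at z = 0. Lengths are in mm, angles in rad, forces in N, time in s.
With the tool pointing down it reaches from about 350 to 875 mm from the base axis. Payload 4.2 kg.
Tool frame: the origin (TCP) lies at the very end of the fingers, on their centre line; the grasp point (between the pads) lies 19 mm behind it; z points along the fingers, y is the line along which they close (so a half turn about z gives the same grasp; the last joint's range is limited). The gripper opens to 85 mm and grips with 20 to 120 N. Pads are 22 mm wide; open, the fingers measure 114 mm over their backs; the gripper's body (76 mm by 85 mm) begins 54 mm behind the grasp point. The pads swing forward as they close: fully open they stand 13 mm farther back than shut.
Start: joints at [1.439, 0.385, 0.008, 0, -1.194, -0.259], TCP at [238.047, 577.869, 231.312] pointing down, gripper open.
Joint ranges: [-3.14, 3.14], [-1.21, 2.06], [-1.07, 1.41], [-3.16, 2.05], [-2.99, -0.16], [-3.1, 3.1]. Speed limits (rad/s): [2.79, 2.79, 3.14, 3.14, 3.14, 3.14].

INTERFACE

Orientations are given as a unit quaternion [x, y, z, w].
In Python, from bench import read_state, get_image, get_calibration, job_done gives the robot as it stands.
- The arm moves only by the shell command python3 -m creep 'ROWS'. ROWS is a JSON object of lists of equal length, an entry for each row: "translation": the shift along the world's x, y, z in cm, a list of three; "delta_rot": the turn, a rotation vector about the world's x, y, z in degrees, a list of three; "hand": the finger opening in cm, from 0 to 8.54. A call has 1 to 8 rows; each row is the pose to reach, as a shift and turn from the pose commanded when the call began; what a row does not reach only later rows make up. A row lasts 1/8 s, in which the tool goes at most 62.5 mm and 10.7 degrees, less where a joint would pass 70% of its speed; a pose out of reach is approached as far as the arm can. A call with a gripper value outside its range is refused whole. The fingers move at their own pace and stop on an object; the grip force is fixed at half the most. Time passes only in rows, so rows that repeat a pose let the fingers close. It gives the time, the measured TCP pose, the force, the opening and the grip force at its end, in the units of the state.
- read_state(): the state, without advancing time (a new reading comes with each control period).
- get_image(name): name is "scene" or "top" or "wrist"; returns (picture, depth): 384x512x3 uint8, red, green, blue; 384x512 float32, mm along the optical axis (not along the pixel's ray), 0 where there is no reading.
- get_calibration(name): a dict with "intrinsics" (3x3 intrinsics, pixels), "dist" ([k1, k2, p1, p2, k3] as OpenCV has them; the pictures are not rectified), "xyz" and "attitude" of the camera in the world. Camera axes: x right, y down, z forward; pixel columns grow to the right and rows downward; lengths in mm; the calibration is good to about 2 mm. A picture is of the moment at which its call begins: read the wrist's pose just before it. get_calibration takes no time and is no camera call; for the wrist camera it gives the pose at the moment of the call.
- job_done(): hands the job in; it is judged then, once.
The state is a dict: "clock": time; "joints": joint angles; "joint_vel": joint speeds; "joint_efforts": joint torques, N m; "position": TCP position; "ee_rot": TCP orientation; "contact_force": force on the tool from outside, world axes, zero at the start; "wrist_torque": the same for the moment, N m; "gripper_width": finger opening in mm; "grasp_force": force on a finger pad.
Only numpy, scipy, OpenCV 4.12 (cv2) and the standard library are available. Lean on these libraries where they do the work, as an engineer would, in place of code of your own. Each camera call takes 0.05 s, during which the arm holds its last target. There are 200 camera calls.

## Working session

There is one attempt and no reset: what is moved stays moved. The work goes in short steps, Python scripts to look and compute and a shell command to move; the robot and the scene stay as the last step left them, time stands still between calls to the robot, and variables do not carry over. Pictures are saved under pics/ and viewed, at most 10 in all, crops included, and the job is handed in when it is done.

```bash
mkdir -p pics
cat > h.py <<'E'
import numpy as np,cv2
from scipy.spatial.transform import Rotation as R
from bench import *
def cal(n):
    c=get_calibration(n);a=np.array(c['attitude'],float)
    Rm=a if a.shape==(3,3) else R.from_quat(a).as_matrix()
    return np.array(c['intrinsics'],float),np.array(c['dist'],float),np.array(c['xyz'],float),Rm
def ray(c,px,z):
    K,d,t,Rm=c
    p=cv2.undistortPoints(np.array(px,float).reshape(-1,1,2),K,d).reshape(-1,2)
    v=np.c_[p,np.ones(len(p))]@Rm.T
    return t+v*((z-t[2])/v[:,2])[:,None]
E
python3 - <<'E'
from h import *
for n in('top','scene'):
    im,d=get_image(n);cv2.imwrite(f'pics/{n}0.png',im[:,:,::-1]);np.save(n+'0.npy',d);c=cal(n);print(n,c[0].tolist(),c[2],c[3].round(3).tolist())
s=read_state();print(s['clock'],s['position'],s['ee_rot'],s['gripper_width'])
E
```

```text
top [[435.17614926730306, 0.0, 252.49723249732463], [0.0, 435.17614926730306, 192.48780629168124], [0.0, 0.0, 1.0]] [ 429.45742169  -26.53784989 1251.86720789] [[-0.006, -0.994, 0.108], [-1.0, 0.006, -0.001], [0.0, -0.108, -0.994]]
scene [[449.83818160915246, 0.0, 252.24840792060573], [0.0, 449.83818160915246, 190.52079881815075], [0.0, 0.0, 1.0]] [1435.08980487  778.48653536 1130.18323894] [[-0.686, 0.475, -0.551], [0.727, 0.457, -0.512], [0.008, -0.752, -0.659]]
0.1 [237.85795243 577.40195483 230.3290006 ] [ 9.80959439e-01 -1.94210188e-01 -1.24205579e-04  9.82931562e-04] 85.36791987220397
```

View pics/top0.png

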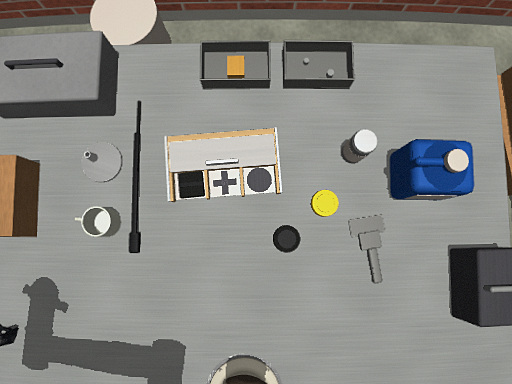

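View pics/scene0.png

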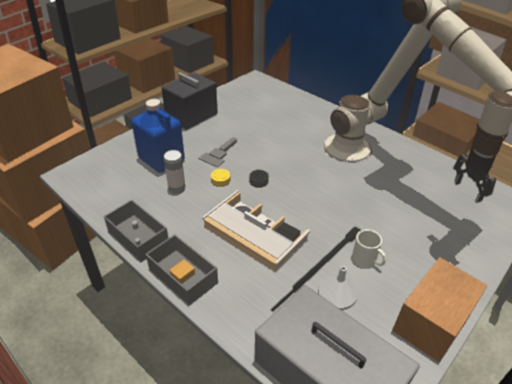

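Top view: pad at (287,238), round label in the right-hand slot (260,180), block in the left slot (190,184), yellow decoy at (325,203), door rib at (222,161), and the door is open. The scene view agrees.

Run:
```python
from h import *
im=cv2.imread('pics/top0.png');c=cal('top');d=np.load('top0.npy')
g=cv2.cvtColor(im,cv2.COLOR_BGR2GRAY)
def blobs(x0,y0,x1,y1,th,z,lo=100):
    m=(g[y0:y1,x0:x1]<th).astype(np.uint8)
    cs,_=cv2.findContours(m,cv2.RETR_EXTERNAL,cv2.CHAIN_APPROX_NONE)
    for k in cs:
        if cv2.contourArea(k)<lo: continue
        w=ray(c,k.reshape(-1,2)+[x0,y0],z)[:,:2]
        (a,b),r=cv2.minEnclosingCircle(w.astype(np.float32)); 
        M=cv2.moments(w.astype(np.float32).reshape(-1,1,2)); print((x0,y0),'z',z,'cen',M['m10']/M['m00'],M['m01']/M['m00'],'circ',a,b,2*r,'minrect',cv2.minAreaRect(w.astype(np.float32)))
blobs(265,215,310,260,60,30)
blobs(244,166,276,196,80,1)
blobs(210,166,240,198,80,1)
hsv=cv2.cvtColor(im,cv2.COLOR_BGR2HSV)
m=cv2.inRange(hsv,(22,120,120),(35,255,255));m[:180]=0
ys,xs=np.nonzero(m);w=ray(c,np.c_[xs,ys],30);print('yellow',w.mean(0),np.ptp(w,axis=0))
cv2.imwrite('pics/crop.png',cv2.resize(im[120:260,155:355],None,fx=4,fy=4,interpolation=cv2.INTER_CUBIC))
```

```text
(265, 215) z 30 cen 432.8709620311335 -120.74599908964916 circ 432.4351501464844 -120.20236206054688 75.63375091552734 minrect ((433.58770751953125, -120.84930419921875), (72.88894653320312, 72.56976318359375), 89.41360473632812)
yellow [ 532.41942018 -231.90247682   30.        ] [73.82153397 74.17034934  0.        ]
```

View pics/crop.png

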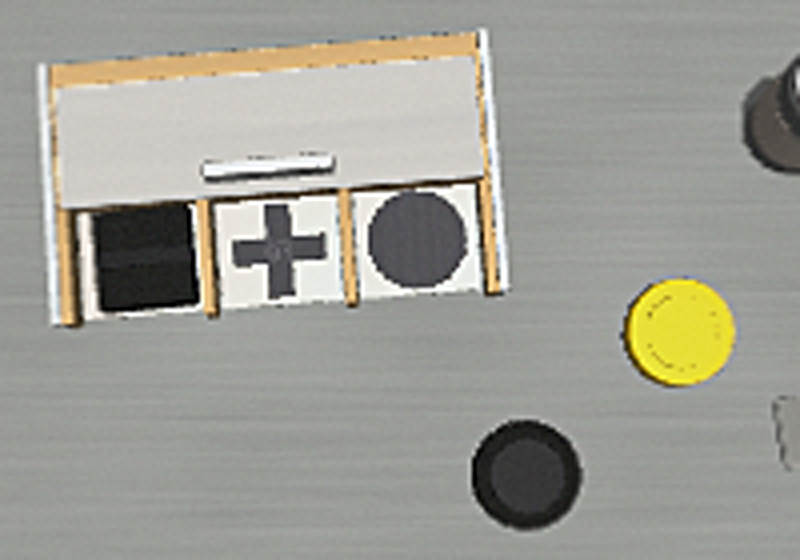

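The crop shows the round label's disc at crop (418,239), full px (259.5,180). The wall front ends run from crop (70,323) to (494,292), so the cubby is yawed slightly. The pad is at full px (287,238).

Run:
```python
from h import *
im=cv2.imread('pics/top0.png');c=cal('top')
g=cv2.cvtColor(im,cv2.COLOR_BGR2GRAY)
def cen(x0,y0,x1,y1,th,z):
    m=(g[y0:y1,x0:x1]<th).astype(np.uint8)
    n,l,s,ce=cv2.connectedComponentsWithStats(m);i=l[(y1-y0)//2,(x1-x0)//2]
    ys,xs=np.nonzero(l==i);w=ray(c,np.c_[xs+x0,ys+y0],z)[:,:2];print(i,s[i],w.mean(0),'eqdia',np.ptp(w,axis=0));return w.mean(0)
r=cen(246,167,273,194,140,1);x=cen(212,169,238,196,140,1)
v=x-r;n=np.linalg.norm(v);print('dist',n);yv=v/n;
xv=np.array([yv[1],-yv[0]]);print('yaw deg from labels',np.degrees(np.arctan2(xv[1],xv[0])))
f=ray(c,np.array([[67,325],[212,315],[352,303],[496,293]])/4+[154.6,119.6],40)[:,:2];print('front ends',f,f[0]-f[3])
e=f[0]-f[3];a=np.arctan2(-e[0],e[1]);print('yaw front',np.degrees(a))
rib=ray(c,np.array([[203,174],[334,162]])/4+[154.6,119.6],76)[:,:2];print('rib',rib,rib.mean(0))
org=f.mean(0);print('org',org)
xa=np.array([np.cos(a),np.sin(a)]);ya=np.array([-xa[1],xa[0]])
for p in(r,x,rib.mean(0),np.array([433,-120.7])):print('in cubby',(p-org)@xa,(p-org)@ya)
```

```text
1 [  0   0  26  25 491] [603.97378188 -45.9233746 ] eqdia [70.6139459  72.38423492]
2 [  1   2  24  24 255] [595.93031754  54.38269383] eqdia [67.3405352  66.79390283]
dist 100.62805116968343
yaw deg from labels 4.584693067247265
front ends [[ 5.38945123e+02  2.00030708e+02]
 [ 5.45394766e+02  9.79692578e+01]
 [ 5.53229484e+02 -1.10846002e-01]
 [ 5.59630630e+02 -1.01002979e+02]] [-20.68550614 301.03368755]
yaw front 3.9308958601825914
rib [[639.1082946  100.98698083]
 [646.78681007  11.08342767]] [642.94755234  56.03520425]
org [549.30000057  49.2215351 ]
in cubby 48.0226645695613 -98.66914357018537
in cubby 46.87443146012578 1.952356333835259
in cubby 93.89434120791218 0.37779412782920296
in cubby -127.67507616857375 -161.549042549647
```

```bash
python3 -m creep '{"translation":[[2,-4.7,-0.4],[4,-9.4,-0.8],[6,-14.1,-1.2],[8,-18.8,-1.6],[10,-23.5,-2],[12,-28.2,-2.4],[14,-32.9,-2.8],[16,-37.6,-3.2]],"delta_rot":[[0,0,-10],[0,0,-20],[0,0,-30],[0,0,-40],[0,0,-50],[0,0,-60],[0,0,-70],[0,0,-80]],"hand":[4,4,4,4,4,4,4,4]}'
python3 -c "
from h import *
s=read_state();r=R.from_quat(s['ee_rot']).as_matrix();print(s['joints'],r.round(3).tolist())"
```

```text
clock: 1.1
position: [398.2, 200.2, 199.1]
ee_rot: [-0.625, 0.781, 0.0, -0.0]
contact_force: [0.3, 0.5, -0.4]
gripper_width: 40.2
grasp_force: 0.0
[ 8.32457076e-01  1.05877847e-01 -4.58314957e-01 -9.69214912e-05
 -1.00675008e+00 -1.05404133e+00] [[-0.22, -0.976, -0.0], [-0.976, 0.22, -0.0], [0.0, 0.0, -1.0]]
```

```bash
python3 -m creep '{"translation":[[0.5,-5,-1],[0.5,-10,-2],[0.5,-15,-4],[0.5,-20,-6],[0,-25,-8],[-0.5,-30,-10],[-1.5,-36.9,-12],[-1.5,-36.9,-12]],"delta_rot":[[0,0,-5],[0,0,-10],[0,0,-15],[0,0,-20],[0,0,-25],[0,0,-30],[0,0,-34.4],[0,0,-34.4]],"hand":[4,4,4,4,4,4,4,4]}'
python3 - <<'E'
from h import *
s=read_state();im,d=get_image('wrist');cv2.imwrite('pics/w1.png',im[:,:,::-1]);c=cal('wrist')
print(s['joints'],R.from_quat(s['ee_rot']).as_matrix().round(3)[:,0],c[2],c[3].round(2).tolist())
E
```

```text
clock: 2.1
position: [380.8, -169.7, 77.9]
ee_rot: [-0.365, 0.931, 0.001, -0.002]
contact_force: [-0.5, 0.1, 0.1]
gripper_width: 39.8
grasp_force: 0.0
[-2.59594041e-02  2.31814735e-01 -6.85136211e-01 -3.60624604e-04
 -6.57781981e-01 -7.96573041e-01] [-0.733 -0.68   0.003] [ 326.14020188 -221.95713764  220.06182897] [[-0.68, 0.7, 0.22], [0.73, 0.65, 0.2], [0.0, 0.3, -0.95]]
```

View pics/w1.png

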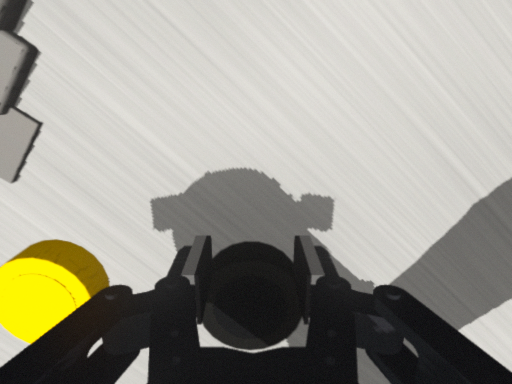

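The pad at (252,295) is centred between the finger lines, and the yellow decoy at (50,290) is clear of the path. Next I lower the fingers, then push diagonally.

```bash
python3 -m creep '{"translation":[[0,0,-3],[0,0,-5.5],[0,0,-7],[0,0,-7],[1,0.93,-7],[2,1.87,-7],[3,2.8,-7],[4,3.74,-7]],"delta_rot":[[0,0,0],[0,0,0],[0,0,0],[0,0,0],[0,0,0],[0,0,0],[0,0,0],[0,0,0]],"hand":[4,4,4,4,4,4,4,4]}' && python3 -m creep '{"translation":[[1,0.93,0],[2,1.87,0],[3,2.8,0],[3.8,3.55,0],[4.5,4.2,0],[5,4.67,0],[5.28,4.94,0],[5.28,4.94,0]],"delta_rot":[[0,0,0],[0,0,0],[0,0,0],[0,0,0],[0,0,0],[0,0,0],[0,0,0],[0,0,0]],"hand":[4,4,4,4,4,4,4,4]}'
python3 - <<'E'
from h import *
im,d=get_image('top');cv2.imwrite('pics/t1.png',cv2.resize(im[120:260,155:355,::-1],None,fx=4,fy=4,interpolation=cv2.INTER_CUBIC));cv2.imwrite('t1.png',im[:,:,::-1])
E
```

```text
clock: 3.15
position: [423.3, -129.1, 9.6]
ee_rot: [-0.368, 0.93, 0.0, -0.0]
contact_force: [-2.7, -2.4, 3.7]
gripper_width: 40.3
grasp_force: 2.0
clock: 4.15
position: [476.4, -80.0, 9.2]
ee_rot: [-0.368, 0.93, -0.0, 0.001]
contact_force: [-1.5, 0.6, 0.6]
gripper_width: 39.8
grasp_force: 0.4
```

View pics/t1.png

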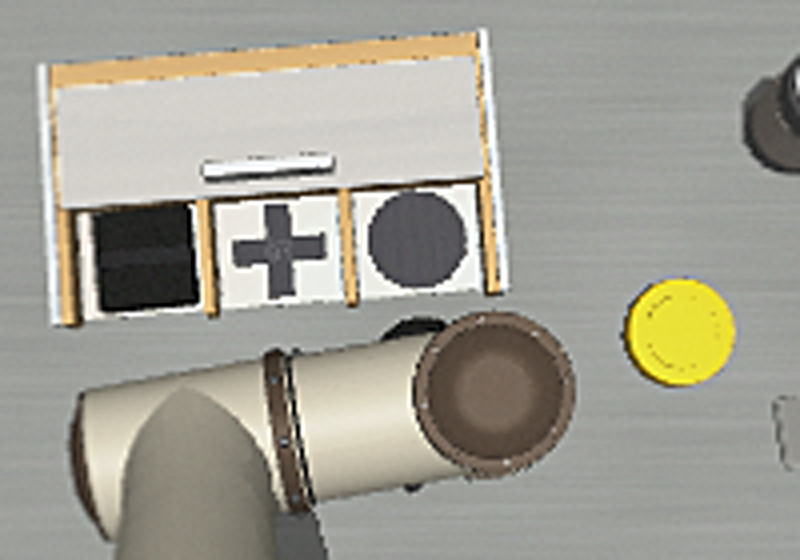

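```bash
python3 -m creep '{"translation":[[-3,-2.8,0],[-3,-2.8,4],[-3,-2.8,9],[-3.1,-1,10],[-5,1,10],[-6,2.4,10],[-6,2.4,10],[-6,2.4,10]],"delta_rot":[[0,0,0],[0,0,-5],[0,0,-14],[0,0,-24],[0,0,-34],[0,0,-38.7],[0,0,-38.7],[0,0,-38.7]],"hand":[4,4,4,4,4,4,4,4]}'
python3 - <<'E'
from h import *
print(R.from_quat(read_state()['ee_rot']).as_matrix().round(3)[:,0])
im,d=get_image('wrist');c=cal('wrist');cv2.imwrite('pics/w2.png',im[:,:,::-1]);np.save('w2.npy',d)
im,d=get_image('top');cv2.imwrite('t2.png',im[:,:,::-1]);cv2.imwrite('pics/t2.png',np.vstack([cv2.resize(im[150:250,205:325,::-1],(512,384))]))
E
```

```text
clock: 5.2
position: [416.7, -56.3, 109.5]
ee_rot: [-0.04, 0.999, 0.0, 0.001]
contact_force: [-0.3, -0.3, -0.1]
gripper_width: 40.0
grasp_force: 0.0
[-0.997 -0.08  -0.001]
```

View pics/t2.png

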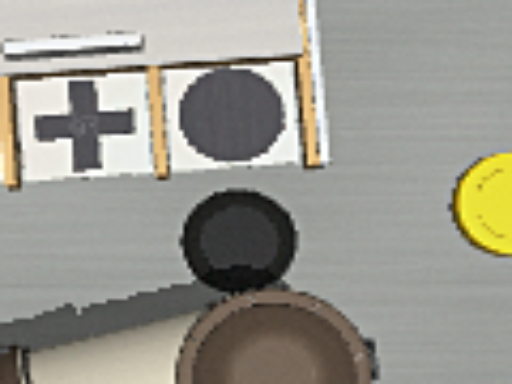

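View pics/w2.png

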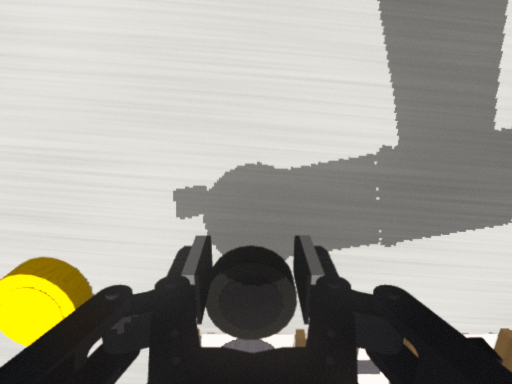

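The pad sits just before its mouth, at crop (239,241) or full px (260.6,212.4). The wall ends on either side are at crop (162,176) and (312,163). The wrist view agrees, with the pad centred at (252,292).

Run:
```python
from h import *
c=cal('top');q=lambda p:np.array(p)/[512/120,384/100]+[204.6,149.6]
P=ray(c,q([[239,241],[181,241],[297,241],[239,190]]),30)[:,:2];print(P)
f=ray(c,q([[162,177],[313,165],[12,186]]),40)[:,:2];print(f)
for a in np.radians([3.93,4.3,4.58]):
    xa=np.array([np.cos(a),np.sin(a)]);ya=np.array([-xa[1],xa[0]])
    H=np.array([604,-46]);print('pad lat vs label',(P[0]-H)@ya,'along',(P[0]-H)@xa,'walls lat',(f-H)@ya)
```

```text
[[505.86341885 -50.34206185]
 [506.10679513 -12.12935329]
 [505.60721964 -88.57115417]
 [543.35975983 -50.65124931]]
[[ 5.52262873e+02 -1.95540100e-02]
 [ 5.60434664e+02 -9.92164443e+01]
 [ 5.46277088e+02  9.84996084e+01]]
pad lat vs label 2.3942007539474623 along -98.20341065356187 walls lat [ 49.41826633 -50.10544088 148.11601559]
pad lat vs label 3.0283163802544006 along -98.18590204883486 walls lat [ 49.73020109 -49.80017369 148.42085177]
pad lat vs label 3.5081051448648877 along -98.16993052628123 walls lat [ 49.96488199 -49.56777953 148.64742504]
```

```bash
python3 -m creep '{"translation":[[0,-0.4,-4],[0,-0.4,-8],[0,-0.4,-10],[0,-0.4,-10],[2,-0.25,-10],[4,-0.1,-10],[5.5,0.01,-10],[7,0.13,-10]],"delta_rot":[[0,0,0],[0,0,0],[0,0,0],[0,0,0],[0,0,0],[0,0,0],[0,0,0],[0,0,0]],"hand":[4,4,4,4,4,4,4,4]}' && python3 -m creep '{"translation":[[1.5,0.11,0],[3,0.22,0],[4,0.3,0],[5,0.37,0],[6,0.45,0],[6.6,0.5,0],[6.8,0.51,0],[6.8,0.51,0]],"delta_rot":[[0,0,0],[0,0,0],[0,0,0],[0,0,0],[0,0,0],[0,0,0],[0,0,0],[0,0,0]],"hand":[4,4,4,4,4,4,4,4]}'
```

```text
clock: 6.3
position: [485.5, -55.3, 9.7]
ee_rot: [-0.039, 0.999, -0.0, -0.001]
contact_force: [-2.4, -0.0, 2.5]
gripper_width: 39.8
grasp_force: 1.5
clock: 7.3
position: [554.1, -49.8, 9.3]
ee_rot: [-0.039, 0.999, 0.0, 0.0]
contact_force: [-1.3, 0.7, 0.2]
gripper_width: 40.2
grasp_force: 0.5
```

```bash
python3 -m creep '{"translation":[[0.1,0.01,0],[0.2,0.01,0],[0.3,0.02,0],[0.4,0.03,0],[0.5,0.04,0],[0.6,0.05,0]],"delta_rot":[[0,0,0],[0,0,0],[0,0,0],[0,0,0],[0,0,0],[0,0,0]],"hand":[4,4,4,4,4,4]}'; python3 -m creep '{"translation":[[0.1,0.01,0],[0.2,0.01,0],[0.2,0.01,0]],"delta_rot":[[0,0,0],[0,0,0],[0,0,0]],"hand":[4,4,4]}'
```

```text
clock: 8.05
position: [560.0, -49.4, 9.3]
ee_rot: [-0.039, 0.999, -0.0, 0.0]
contact_force: [-0.0, 0.6, -1.0]
gripper_width: 39.8
grasp_force: 0.8
clock: 8.43
position: [561.9, -49.3, 9.3]
ee_rot: [-0.039, 0.999, 0.0, 0.0]
contact_force: [-1.4, -0.9, -0.6]
gripper_width: 40.0
grasp_force: 0.8
```

```bash
for i in 1 2 3 4; do :; done; python3 -m creep '{"translation":[[0.1,0.01,0],[0.2,0.02,0],[0.2,0.02,0]],"delta_rot":[[0,0,0],[0,0,0],[0,0,0]],"hand":[4,4,4]}' | grep -E 'pos|contact'; python3 -m creep '{"translation":[[0.1,0.01,0],[0.2,0.02,0],[0.2,0.02,0]],"delta_rot":[[0,0,0],[0,0,0],[0,0,0]],"hand":[4,4,4]}'| grep -E 'pos|contact'
```

```text
position: [562.1, -49.3, 9.2]
contact_force: [-6.0, 0.9, 2.8]
position: [562.1, -49.4, 9.1]
contact_force: [-8.2, 1.1, 7.0]
```

The pad has stalled against the rear wall at x=562.1 with force rising, so I back off, raise the hand clear and check.

```bash
python3 -m creep '{"translation":[[-2,-0.15,0],[-5,-0.37,0],[-8,-0.6,1],[-9,-0.7,6],[-11,4,11],[-12,10,15],[-12,15,15],[-12,15,15]],"delta_rot":[[0,0,0],[0,0,0],[0,0,0],[0,0,0],[0,0,0],[0,0,0],[0,0,0],[0,0,0]],"hand":[4,4,4,4,4,4,4,4]}'
python3 - <<'E'
from h import *
im,d=get_image('top');cv2.imwrite('t3.png',im[:,:,::-1]);cv2.imwrite('pics/t3.png',cv2.resize(im[120:220,155:305,::-1],None,fx=5,fy=5,interpolation=cv2.INTER_CUBIC))
E
```

```text
clock: 10.18
position: [447.8, 105.3, 161.6]
ee_rot: [-0.042, 0.999, 0.002, 0.004]
contact_force: [-0.0, -0.7, 0.6]
gripper_width: 40.2
grasp_force: 0.0
```

View pics/t3.png

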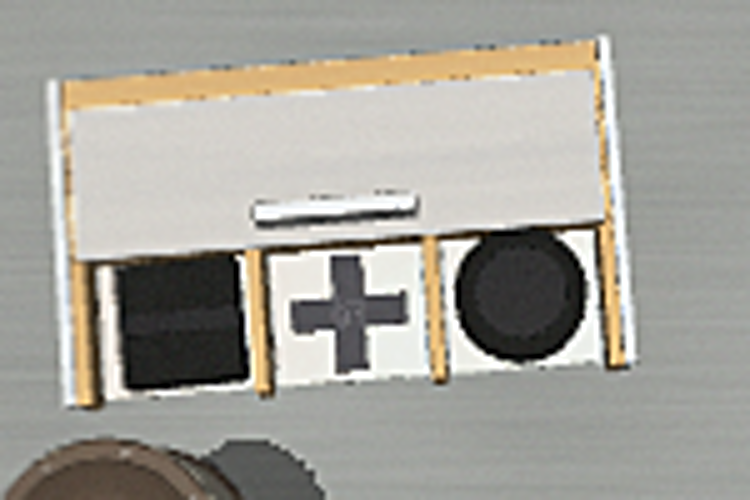

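The pad is fully in the right slot with its back edge at the door edge. Its centre is at crop (521,294), or px (258.8,178.4). The rib's back top edge runs from crop (253,202) to (417,191).

Run:
```python
from h import *
c=cal('top');q=lambda p:np.array(p)/5+[154.6,119.6]
a=np.radians(4.3);xa=np.array([np.cos(a),np.sin(a)]);ya=np.array([-xa[1],xa[0]]);H=np.array([604,-46])
O=H-46*xa+100*ya
def s(n,p):p=p[:,:2];print(n,p.round(1).tolist(),[[((v-O)@xa).round(1),((v-O)@ya).round(1)] for v in p])
s('pad cen,front edge',ray(c,q([[521,294],[524,361]]),30))
s('rib backtop',ray(c,q([[253,202],[417,191]]),76))
s('wall fronts',ray(c,q([[88,407],[262,395],[441,382],[618,369]]),40))
```

```text
pad cen,front edge [[602.3, -46.0], [564.0, -47.4]] [[np.float64(44.3), np.float64(-99.9)], [np.float64(6.0), np.float64(-98.4)]]
rib backtop [[647.7, 101.5], [653.2, 11.3]] [[np.float64(100.7), np.float64(43.8)], [np.float64(99.4), np.float64(-46.5)]]
wall fronts [[538.5, 197.6], [544.7, 99.7], [551.4, -0.7], [558.1, -99.9]] [[np.float64(-1.0), np.float64(147.8)], [np.float64(-2.2), np.float64(49.7)], [np.float64(-3.1), np.float64(-50.8)], [np.float64(-3.8), np.float64(-150.3)]]
```

```bash
python3 -m creep '{"translation":[[5,-1,0],[10,-2,0],[15,-3,0],[20,-4,0],[23.8,-4.5,0],[23.8,-4.5,-4],[23.8,-4.5,-8],[23.8,-4.5,-8]],"delta_rot":[[0,0,0],[0,0,0],[0,0,0],[0,0,0],[0,0,0],[0,0,0],[0,0,0],[0,0,0]],"hand":[4,4,4,4,4,4,4,4]}'
```

```text
clock: 11.22
position: [681.3, 53.8, 74.6]
ee_rot: [-0.038, 0.999, -0.001, -0.004]
contact_force: [0.4, 0.1, 0.1]
gripper_width: 40.0
grasp_force: 0.0
```

```bash
python3 -m creep '{"translation":[[0.3,0,0],[0.3,0,-1],[0.3,0,-2],[0.3,0,-2]],"delta_rot":[[0,0,0],[0,0,0],[0,0,0],[0,0,0]],"hand":[4,4,4,4]}'
```

```text
clock: 11.72
position: [686.1, 56.0, 58.4]
ee_rot: [-0.039, 0.999, -0.0, -0.001]
contact_force: [-0.2, 0.1, -1.1]
gripper_width: 40.1
grasp_force: 0.0
```

```bash
python3 -m creep '{"translation":[[-1.5,-0.1,0],[-3,-0.2,0],[-4.5,-0.3,0],[-6,-0.4,0],[-7.5,-0.5,0],[-9,-0.6,0],[-9.8,-0.7,0],[-9.8,-0.7,0]],"delta_rot":[[0,0,0],[0,0,0],[0,0,0],[0,0,0],[0,0,0],[0,0,0],[0,0,0],[0,0,0]],"hand":[4,4,4,4,4,4,4,4]}'; python3 -m creep '{"translation":[[-0.2,-0.01,0],[-0.4,-0.03,0],[-0.6,-0.04,0],[-0.7,-0.05,0],[-0.8,-0.06,0],[-0.8,-0.06,0]],"delta_rot":[[0,0,0],[0,0,0],[0,0,0],[0,0,0],[0,0,0],[0,0,0]],"hand":[4,4,4,4,4,4]}'
```

```text
clock: 12.72
position: [588.6, 49.1, 59.7]
ee_rot: [-0.04, 0.999, -0.0, -0.0]
contact_force: [1.0, -0.5, -0.9]
gripper_width: 39.7
grasp_force: 0.0
clock: 13.48
position: [583.1, 48.8, 59.7]
ee_rot: [-0.039, 0.999, 0.0, 0.002]
contact_force: [6.1, 0.3, -2.3]
gripper_width: 40.1
grasp_force: 3.2
```

```bash
python3 -m creep '{"translation":[[-0.15,-0.01,0],[-0.3,-0.02,0],[-0.4,-0.03,0],[-0.4,-0.03,0]],"delta_rot":[[0,0,0],[0,0,0],[0,0,0],[0,0,0]],"hand":[4,4,4,4]}'; python3 -m creep '{"translation":[[2,0.1,0],[3,0.2,0],[3,0.2,4],[3,0.2,9],[-3,6,12],[-8,10,12],[-14,15,12],[-14,15,12]],"delta_rot":[[0,0,0],[0,0,0],[0,0,0],[0,0,0],[0,0,0],[0,0,0],[0,0,0],[0,0,0]],"hand":[4,4,4,4,4,4,4,4]}'
python3 - <<'E'
from h import *
im,d=get_image('top');cv2.imwrite('pics/t4.png',cv2.resize(im[120:260,155:355,::-1],None,fx=4,fy=4,interpolation=cv2.INTER_CUBIC))
E
```

```text
clock: 13.98
position: [583.0, 48.9, 59.9]
ee_rot: [-0.039, 0.999, 0.001, 0.007]
contact_force: [15.2, -2.7, -8.7]
gripper_width: 40.0
grasp_force: 7.4
clock: 14.98
position: [434.0, 198.7, 179.3]
ee_rot: [-0.04, 0.999, -0.0, -0.001]
contact_force: [-0.1, -0.3, -0.2]
gripper_width: 40.0
grasp_force: 0.0
```

View pics/t4.png

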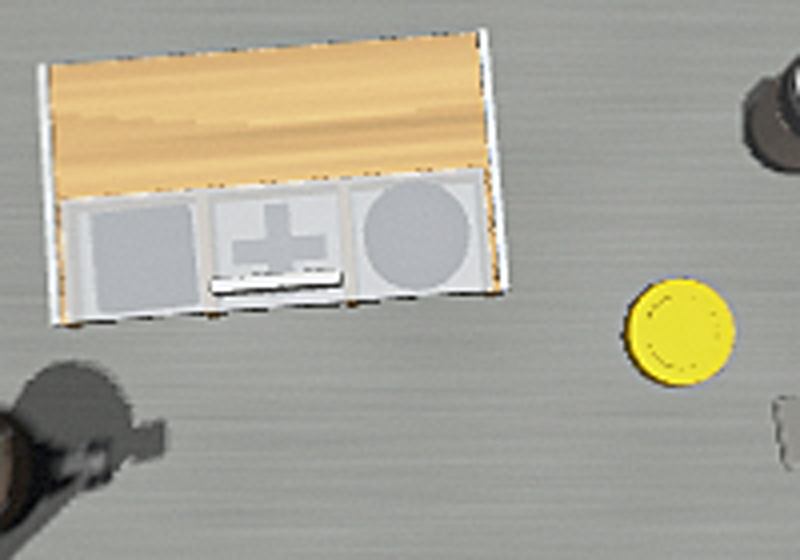

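The door's front edge is flush with the mouth along crop (60,322) to (500,292). The pad is home under it at (417,236), and the yellow decoy is untouched.

```bash
python3 -c "
from bench import job_done;print(job_done())"
```

```text
the job is handed in; nothing more can be done
None
```

The round pad was slid home against the rear wall of its own slot, the door pushed fully shut to its stop, and the job handed in at about 15 s; the judge returned no verdict.

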